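# Reset a tripped cut-out through a blind channel

### The job

The thermal cut-out in the grey power unit has tripped: take the red reset tool from its rack, feel with its tip along the floor of the narrow black channel on top of the unit until it drops into the reset hole, and press the pin under the hole fully home. Then put the tool back in the rack hole, standing on its collar, and leave the multimeter, the wire spool and the wrench where they are.

Things in the scene. Friction and masses are not known exactly. Their poses are not given: they have to be found in the camera images.
- unit: The fixed grey power unit, 220 (x) x 280 (y) mm, top 85 mm above the table, origin at the centre of its underside, axes as channel. A black strip with the channel runs along y over its middle, with a thin yellow line 9 mm either side of the channel's centre line, as long as the channel; black bar handles at its y ends, 122 mm from the middle, stand 28 mm above the top.
- tool_grip (a point): Centre of the reset tool's handle: an upright red square bar, 18 x 18 mm, 50 mm tall, x and y square to its faces, z up along it. Below it a round black collar, 30 mm across, 6 mm thick, its underside 31 mm below this point, then the shaft. 50 to 100 g. At the start it stands in the rack, collar on the plate.
- tool_tip (a point): Lowest point of the tool's shaft, on its axis, 91 mm below tool_grip; same axes. The shaft is straight round steel, 6 mm in diameter, 60 mm long below the collar, with a hemispherical tip.
- rack_hole (a point): Centre of the fixed tool rack's hole, level with the top of its plate. Blue plate 70 x 90 mm, 10 mm thick, top 75 mm above the table, on two side cheeks; one vertical 16 mm through hole in its middle, free space below: with the collar on the plate the tool's tip is 15 mm above the table. z up.
- channel (a point): Middle of the floor of the channel in the unit's top: 12 mm wide (x), 140 mm long (y, 70 mm each way), 5 mm deep, straight, open at the top; z up, floor 80 mm above the table. Somewhere in the flat floor, within 50 mm of this point along y, is one hole, black in black, as wide as the channel and 11 mm long along y. Its place differs each time and is not given.
- reset_pin (a joint): Travel of the reset pin, straight down: 0 tripped (as at the start), 0.006 m fully home against its stop. Its flat black head, about 10 mm across, stands in the hole 8 mm below the channel's floor when tripped. It needs about 6 N and stays where it is pushed.
- multimeter: Bystander: yellow hand multimeter lying flat, 150 x 78 x 34 mm, origin at the centre of its underside.
- wire_spool: Bystander: copper wire on a black spool lying flat, 100 mm across, 42 mm tall, origin at the centre of its underside.
- wrench: Bystander: steel wrench lying flat, 180 mm long (x), 8 mm thick, nearer to the robot's base than the rack, origin at the middle of its underside.
Not all that is in view belongs to the job. Leave any yellow look-alike of the part that bears tool_grip alone.

How it is judged:
By the outcome, as a careful person would: the job done as asked, in the order asked, and still so for the second after the job is handed in, with the robot touching nothing.
It also fails if it takes over 72 s, if anything falls off the work surface, if the arm or the gripper's body presses on something with over 40 N, if the wrist force passes 120 N, or if a joint passes its speed limit or range.

### The arm

A 7-joint arm with a two-finger parallel gripper is mounted at the origin on the work surface. World frame = base frame: x ahead of the robot, y to its left, z up, the work surface at z = 0. Lengths are in m, angles in rad, forces in N, time in s.
With the tool pointing down it reaches from about 0.425 to 0.875 m from the base axis. Payload 8.4 kg.
Tool frame: the origin (TCP) lies midway between the tips of the shut fingers; the grasp point (between the pads) lies env.hold_point_z behind it (env.hold_point_z is the distance from the TCP to the grasp point, in m); x points along the fingers, y is the direction in which the jaws open and shut, and the axes are right-handed (so a half turn about x gives the same grasp; the last joint's range is limited). The gripper opens to 85 mm and grips with 20 to 120 N. Pads are 22 mm wide; open, the fingers measure 114 mm over their backs; the gripper's body (76 mm by 85 mm) begins 54 mm behind the grasp point. The pads swing forward as they close: fully open they stand 13 mm farther back than shut.
Start: joints at [1.036, 0.333, 0.04, 1.465, -0.013, 1.343, -0.059], TCP at [0.274, -0.589, 0.231] pointing down, gripper open.
Joint ranges: [-2.58, 2.58], [-0.38, 2.09], [-1.3, 1.39], [0.25, 2.4], [-1.5, 4.64], [0.08, 2.09], [-2.65, 2.65]. Speed limits (rad/s): [2.22, 2.22, 2.79, 2.79, 3.14, 3.14, 3.14].

### API

Orientations are given as a unit quaternion [x, y, z, w].
In Python, from station import env gives the robot as it stands.
- The arm moves only by the tool servo_tool, never from a script. Its arguments are lists of equal length, an entry for each row: "rot": the turn, a rotation vector about the world's x, y, z in rad, a list of three; "dp": the shift along the world's x, y, z in mm, a list of three; "grip": the opening, from 0 (shut) to 1 (fully open). In form: {"rot": [[ax, ay, az], ...], "dp": [[dx, dy, dz], ...], "grip": [grip, ...]}. A call has 1 to 12 rows; each row shifts and turns the pose as measured when the row begins; what a row does not reach is not made up. A row lasts 1/8 s, in which the tool goes at most 62.5 mm and 10.7 degrees, less where a joint would pass 70% of its speed; a pose out of reach is approached as far as the arm can. A call is refused whole if a number of a shift passes 62.5 or a number of a turn 0.188, either way. A call with a gripper value outside its range is refused whole. The fingers move at their own pace and stop on an object; "squeeze" is the grip in N (left out, the last holds). Time passes only in rows, so rows that do not move let the fingers close. It gives the time, the measured TCP pose, the force and the opening at its end, in the units of the state.
- env.get_state(): the state, without advancing time (a new reading comes with each control period).
- env.get_image(name): name is "side" or "top" or "wrist"; returns a dict with "image" (420x560x3 uint8, red, green, blue), "fx", "fy", "cx", "cy" (pixels), "rvec" (rotation vector, rad) and "tvec" (3), from world to camera coordinates, as OpenCV has them; the wrist camera has in their place "hand_eye" (4x4, takes a point from camera to tool coordinates, whose origin is the TCP and whose axes are the tool frame's). Camera axes: x right, y down, z forward; pixel columns grow to the right and rows downward; lengths in m; the calibration is good to about 2 mm. A picture is of the moment at which its call begins: read the wrist's pose just before it. There is no depth.
- env.hand_in(): hands the job in, once; it reports no verdict.
The state is a dict: "t": time; "q": joint angles; "qvel": joint speeds; "effort": joint torques, N m; "tool_pos": TCP position; "ee_rot": TCP orientation; "ft_force": force on the tool from outside, world axes, zero at the start; "wrist_torque": the same for the moment, N m; "opening": finger opening in m.
Only numpy, scipy, OpenCV 4.12 (cv2) and the standard library are available. Lean on these libraries where they do the work, as an engineer would, in place of code of your own. Each camera call takes 0.05 s, during which the arm holds its last target. There are 200 camera calls.

## Working session

There is one attempt and no reset: what is moved stays moved. The work goes in short steps, Python scripts to look and compute and a tool call to move; the robot and the scene stay as the last step left them, time stands still between calls to the robot, and variables do not carry over. Pictures are saved under pics/ and viewed, on a budget of 10 in all, crops included, one or two more only if the job needs it, and the job is handed in when it is done.

Besides the shell and the picture viewer there is one more tool, called after "Emit:" as a command line: name --argument value ..., lists and objects as JSON in quotes. servo_tool: Moves the arm, as the interface text tells. Its arguments: {"type":"object","properties":{"rot":{"type":"array","items":{"type":"array","items":{"type":"number"}}},"dp":{"type":"array","items":{"type":"array","items":{"type":"number"}}},"grip":{"type":"array","items":{"type":"number"}},"squeeze":{"type":"number"}},"required":["rot","dp","grip"]}

```bash
mkdir -p pics; cat > h.py <<'E'
from station import env
import numpy as np, cv2
from scipy.spatial.transform import Rotation as R
def cam(name):
    s=env.get_state(); d=env.get_image(name)
    K=np.array([[d['fx'],0,d['cx']],[0,d['fy'],d['cy']],[0,0,1]])
    if name=='wrist':
        T=np.eye(4);T[:3,:3]=R.from_quat(s['ee_rot']).as_matrix();T[:3,3]=s['tool_pos']
        M=T@np.array(d['hand_eye'])
    else:
        M=np.eye(4);r=R.from_rotvec(np.ravel(d['rvec'])).as_matrix();M[:3,:3]=r.T;M[:3,3]=-r.T@np.ravel(d['tvec'])
    return d['image'],K,M
def ray(K,M,px,z):
    v=M[:3,:3]@np.linalg.solve(K,[px[0],px[1],1]); o=M[:3,3]
    return o+v*(z-o[2])/v[2]
def save(n,im,scale=1):
    cv2.imwrite('pics/'+n,cv2.cvtColor(cv2.resize(im,None,fx=scale,fy=scale,interpolation=cv2.INTER_CUBIC),cv2.COLOR_RGB2BGR))
E
python3 - <<'E'
from h import *
for n in ('top','side'):
    im,K,M=cam(n); save(n+'0.png',im,1.4); print(n,K[0,0],M.round(3).tolist())
    np.savez(n+'0.npz',im=im,K=K,M=M)
print({k:np.round(v,3) for k,v in env.get_state().items()}, env.hold_point_z)
E
```

```text
top 445.5340367134641 [[-0.021, -0.975, 0.223, 0.273], [-1.0, 0.021, -0.004, -0.066], [-0.001, -0.223, -0.975, 1.054], [0.0, 0.0, 0.0, 1.0]]
side 420.4995969837815 [[-0.728, -0.511, 0.457, 0.056], [-0.685, 0.541, -0.487, 0.41], [0.001, -0.668, -0.744, 0.802], [0.0, 0.0, 0.0, 1.0]]
{'t': np.float64(0.1), 'q': array([ 1.036,  0.334,  0.04 ,  1.466, -0.013,  1.343, -0.058]), 'qvel': array([-0.001, -0.002, -0.002, -0.001, -0.001, -0.   ,  0.001]), 'effort': array([ 5.0000e-03, -6.6001e+01,  1.3710e+00, -4.0647e+01,  1.7000e-02,
        9.0000e-03, -0.0000e+00]), 'tool_pos': array([ 0.274, -0.589,  0.231]), 'ee_rot': array([-0.69 , -0.153,  0.691, -0.152]), 'ft_force': array([0.224, 0.355, 0.306]), 'wrist_torque': array([-0.021,  0.007,  0.028]), 'opening': np.float64(0.085)} 0.0187
```

View pics/top0.png

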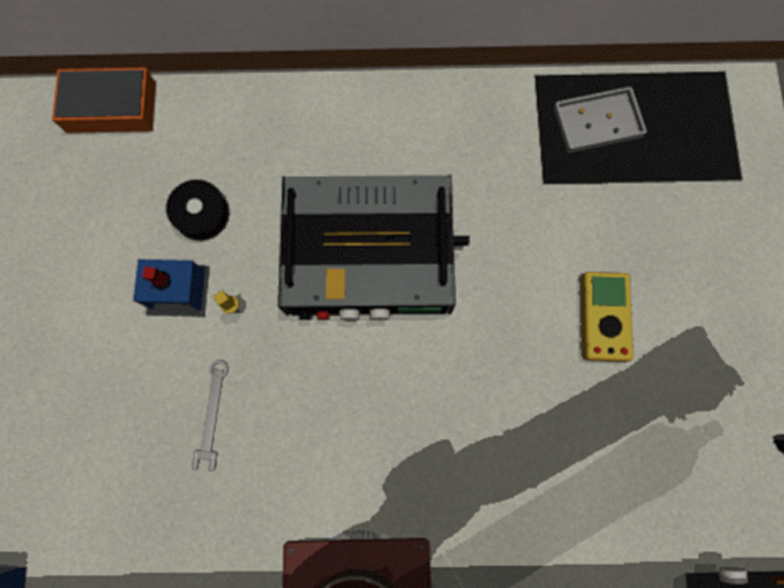

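View pics/side0.png

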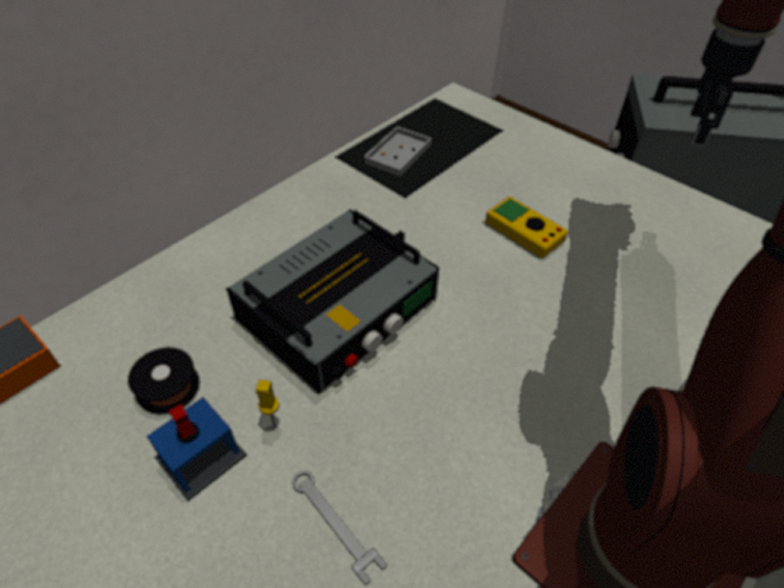

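Top view (1.4x pixels): the red tool is at (150,272) in the blue rack (168,283). The yellow look-alike is at (227,301) and the unit is at (367,240), with yellow lines from x=323 to 410 at y≈233 and 244. The red one in the blue rack is the tool. The other red patch is the unit's button at (322,315), and the orange box is at (103,98). I'll confirm with an enlarged crop and measure.

```bash
python3 - <<'E'
from h import *
D={n:np.load(n+'0.npz') for n in('top','side')}
def big(m,box):
    mm=np.zeros_like(m,np.uint8);x0,y0,x1,y1=box;mm[y0:y1,x0:x1]=m[y0:y1,x0:x1]
    return mm
d=D['top'];im=d['im'];K,M=d['K'],d['M'];h=cv2.cvtColor(im,cv2.COLOR_RGB2HSV)
red=big(((h[...,0]<8)|(h[...,0]>172))&(h[...,1]>150)&(h[...,2]>60),(90,180,150,225))
blue=big((h[...,0]>100)&(h[...,0]<130)&(h[...,1]>120)&(h[...,2]>90),(85,175,155,230))
yel=big((h[...,0]>15)&(h[...,0]<35)&(h[...,1]>100)&(h[...,2]>60),(222,160,302,180))
for n,m,z in(('red',red,.131),('blue',blue,.075)):
    ys,xs=np.nonzero(m);r=cv2.minAreaRect(np.c_[xs,ys].astype(np.float32));b=cv2.boxPoints(r)
    print(n,len(xs),r,[ray(K,M,p,z)[:2].round(3).tolist() for p in b],ray(K,M,r[0],z).round(4))
n,lab,st,c=cv2.connectedComponentsWithStats(yel)
for i in range(1,n):
    if st[i,4]>10:
        ys,xs=np.nonzero(lab==i)
        W=np.array([ray(K,M,p,.085)[:2] for p in zip(xs,ys)]);f=np.polyfit(W[:,1],W[:,0],1)
        print('line',st[i],W.mean(0).round(4),'dx/dy',f[0].round(4),W[:,1].min(),W[:,1].max())
crop=np.hstack([cv2.resize(im[170:235,85:180],(475,325),interpolation=cv2.INTER_CUBIC),cv2.resize(D['side']['im'][260:360,95:205],(325,325),interpolation=cv2.INTER_CUBIC)])
save('crop1.png',crop)
E
```

```text
red 62 ((106.0, 194.5), (7.0, 8.0), 90.0) [[0.532, 0.315], [0.532, 0.297], [0.516, 0.296], [0.517, 0.313]] [0.5241 0.3054 0.131 ]
blue 785 ((116.0, 200.0), (28.0, 40.0), 90.0) [[0.56, 0.352], [0.558, 0.261], [0.493, 0.257], [0.494, 0.347]] [0.526  0.3044 0.075 ]
line [232 165  61   3 111] [ 0.596  -0.0326] dx/dy -0.0022 -0.09589174967719712 0.04092220374680072
line [231 173  62   3 140] [ 0.5781 -0.0245] dx/dy 0.0178 -0.09538818304972997 0.043134239430013266
```

View pics/crop1.png

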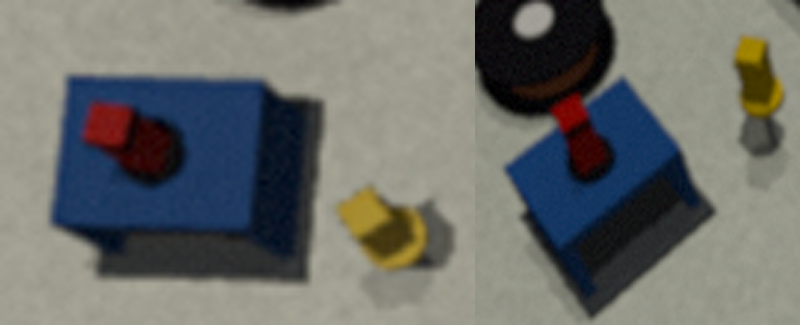

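Confirmed: the red square-handled tool stands in the blue plate. The yellow one, to the right on its own stand, is the look-alike. Next I'll work out the turn needed.

```bash
cat >> h.py <<'E'
def turn(yaw_deg=0):
    "rotvec (world) to x down, jaws along world y turned by yaw; nearest of the half turns"
    Rm=R.from_quat(env.get_state()['ee_rot']).as_matrix(); y=np.radians(yaw_deg); out=[]
    for s in(1,-1):
        Y=s*np.array([-np.sin(y),np.cos(y),0]);X=np.array([0,0,-1.]);T=np.c_[X,Y,np.cross(X,Y)]
        out.append(R.from_matrix(T@Rm.T).as_rotvec())
    return out
E
python3 - <<'E'
from h import *
s=env.get_state();print(R.from_quat(s['ee_rot']).as_matrix().round(3))
print([t.round(3) for t in turn(0)])
d=env.get_image('wrist');print(np.round(d['hand_eye'],3),d['fx'])
E
```

```text
[[-0.001  0.422 -0.907]
 [ 0.001 -0.907 -0.422]
 [-1.    -0.001  0.   ]]
[array([ 1.000e-03, -2.000e-03,  2.706e+00]), array([-0.001, -0.   , -0.436])]
[[ 0.    -0.31   0.951 -0.143]
 [ 1.    -0.    -0.    -0.   ]
 [ 0.     0.951  0.31  -0.08 ]
 [ 0.     0.     0.     1.   ]] 373.834706000043
```

Emit:
servo_tool --dp '[[45,40,10],[45,40,10],[45,40,10],[10,60,10],[10,60,10],[10,60,0],[10,60,0],[10,60,0],[10,60,0],[10,60,0],[5,60,0],[5,60,0]]' --rot '[[0,0,0.18],[0,0,0.18],[0,0,0.18],[0,0,0.18],[0,0,0.18],[0,0,0.18],[0,0,0.18],[0,0,0.18],[0,0,0.18],[0,0,0.18],[0,0,0.18],[0,0,0.18]]' --grip '[1,1,1,1,1,1,1,1,1,1,1,1]'

```text
t: 1.65
tool_pos: [0.4879, 0.0853, 0.2786]
ee_rot: [0.168, 0.685, -0.172, 0.688]
ft_force: [0.9, -0.2, -0.8]
opening: 0.0854
```

```bash
python3 - <<'E'
from h import *
s=env.get_state();print(s['t'],s['tool_pos'].round(3),s['q'].round(2),[t.round(3) for t in turn(0)])
E
```

```text
1.65 [0.488 0.085 0.279] [ 0.39  0.03 -0.67  1.73  0.03  1.39  0.81] [array([0.006, 0.004, 0.486]), array([ 0.005, -0.008, -2.656])]
```

Emit:
servo_tool --dp '[[8,55,0],[8,55,0],[8,55,0],[8,50,0],[4,5,0]]' --rot '[[0,0,0.16],[0,0,0.16],[0,0,0.14],[0,0,0.03],[0,0,0]]' --grip '[1,1,1,1,1]'

```text
t: 2.28
tool_pos: [0.5221, 0.3165, 0.278]
ee_rot: [-0.011, 0.705, 0.009, 0.709]
ft_force: [0.2, 0.2, -0.0]
opening: 0.0855
```

```bash
python3 - <<'E'
from h import *
s=env.get_state();print(s['t'],s['tool_pos'].round(4),s['q'].round(2),[t.round(3) for t in turn(0)])
im,K,M=cam('wrist');save('w1.png',im,1.4);np.savez('w1.npz',im=im,K=K,M=M)
h=cv2.cvtColor(im,cv2.COLOR_RGB2HSV)
blue=((h[...,0]>100)&(h[...,0]<130)&(h[...,1]>120)&(h[...,2]>60)).astype(np.uint8)
red=(((h[...,0]<8)|(h[...,0]>172))&(h[...,1]>150)&(h[...,2]>110)).astype(np.uint8)
for n,m,z in(('red',red,.131),('blue',blue,.075)):
    k,lab,st,c=cv2.connectedComponentsWithStats(m);i=1+np.argmax(st[1:,4]);print(n,st[i])
    ys,xs=np.nonzero(lab==i);r=cv2.minAreaRect(np.c_[xs,ys].astype(np.float32));b=cv2.boxPoints(r)
    print(r,[ray(K,M,p,z)[:2].round(4).tolist() for p in b],ray(K,M,r[0],z).round(4))
E
```

```text
2.275 [0.5221 0.3165 0.278 ] [ 0.04  0.34 -0.85  1.46  0.26  1.45  0.79] [array([ 0.003,  0.005, -0.028]), array([-0.007,  0.005,  3.113])]
red [  8 109  18  12 172]
((16.5, 114.5), (11.0, 17.0), 90.0) [[0.4598, 0.1086], [0.4595, 0.1213], [0.4675, 0.1198], [0.4679, 0.107]] [0.4636 0.1142 0.131 ]
blue [ 226  139   99   86 5764]
((273.8176574707031, 181.4165496826172), (96.39543914794922, 79.29681396484375), 4.037710666656494) [[0.5601, 0.258], [0.4837, 0.2648], [0.4873, 0.3529], [0.5644, 0.3522]] [0.5226 0.3069 0.075 ]
```

View pics/w1.png

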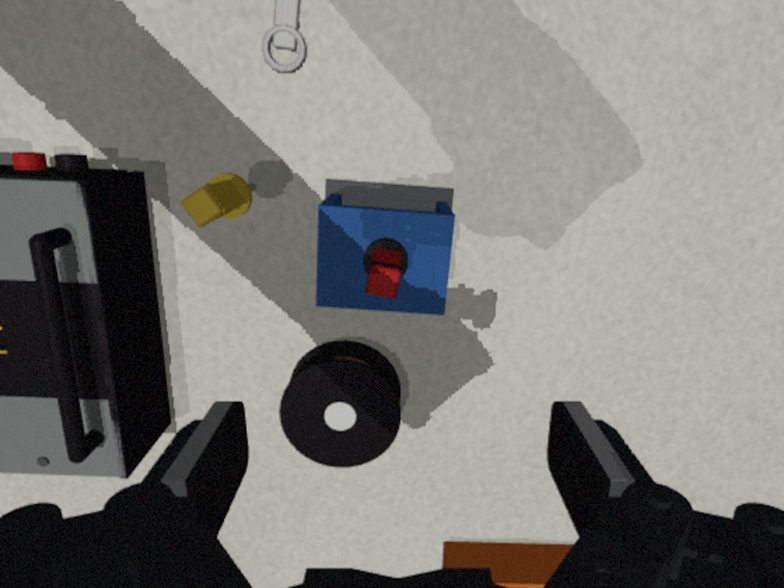

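The wrist view shows the tool's bright top face at about (383,284) on the rack plate (318–453, 205–313). The jaws straddle it, with the spool below at (340,403). Next I'll measure the tool and the plate quad.

```bash
python3 - <<'E'
from h import *
d=np.load('w1.npz');im,K,M=d['im'],d['K'],d['M']
h=cv2.cvtColor(im,cv2.COLOR_RGB2HSV)
m0=((h[...,0]<8)|(h[...,0]>172))&(h[...,1]>130);m0[:150]=0;m0[225:]=0;m0[:,:250]=0;m0[:,300:]=0
v=h[...,2][m0];print(len(v),np.histogram(v,12))
for t in(150,180):
    m=m0&(h[...,2]>t)
    if m.sum()<20: continue
    ys,xs=np.nonzero(m);r=cv2.minAreaRect(np.c_[xs,ys].astype(np.float32));b=cv2.boxPoints(r)
    print(t,r,[ray(K,M,p,.131)[:2].round(4).tolist() for p in b],ray(K,M,r[0],.131).round(4))
blue=((h[...,0]>100)&(h[...,0]<130)&(h[...,1]>120)&(h[...,2]>60)).astype(np.uint8)
# plate fits from hand-read corners at 1.4x
for p in((319,205),(453,215),(446,313),(317,305)):print(ray(K,M,np.array(p)/1.4,.075)[:2].round(4))
# collar centre (dark disc)
E
```

```text
702 (array([  1,   8,  15,  38,  69, 174, 139, 165,  10,  20,  21,  42]), array([  5.        ,  17.66666667,  30.33333333,  43.        ,
        55.66666667,  68.33333333,  81.        ,  93.66666667,
       106.33333333, 119.        , 131.66666667, 144.33333333,
       157.        ]))
150 ((279.3077087402344, 196.9615478515625), (7.648529052734375, 5.295135974884033), 11.309932708740234) [[0.5237, 0.3095], [0.5193, 0.3102], [0.5204, 0.3163], [0.5248, 0.3156]] [0.522  0.3129 0.131 ]
[0.491  0.2641]
[0.495  0.3523]
[0.5636 0.3517]
[0.5603 0.2614]
```

```bash
python3 - <<'E'
from h import *
d=np.load('w1.npz');im,K,M=d['im'],d['K'],d['M']
h=cv2.cvtColor(im,cv2.COLOR_RGB2HSV)
m0=((h[...,0]<8)|(h[...,0]>172))&(h[...,1]>130)&(h[...,2]>40);m0[:150]=0;m0[225:]=0;m0[:,:250]=0;m0[:,300:]=0
c=max(cv2.findContours(m0.astype(np.uint8),0,2)[0],key=cv2.contourArea)
a=cv2.approxPolyDP(cv2.convexHull(c),1.5,True)[:,0]
for p in a:print(p,ray(K,M,p,.131)[:2].round(4))
save('crop2.png',im[165:230,240:320],9)
E
```

```text
[286 193] [0.5186 0.3182]
[282 212] [0.5347 0.3154]
[262 208] [0.5317 0.2991]
[265 189] [0.5158 0.3013]
[268 188] [0.5149 0.3037]
```

View pics/crop2.png

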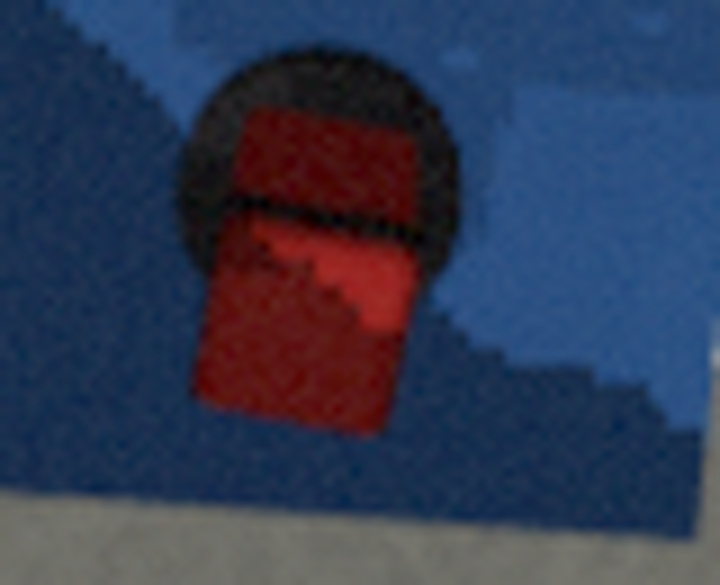

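The crop shows the handle's top face turned about −9.5°, with its centre at about (0.5255, 0.308). I'll align and descend.

Emit:
servo_tool --dp '[[2,-4,-40],[2,-4,-40],[0,0,-40],[0,0,-20],[0,0,0]]' --rot '[[0,0.005,-0.1],[0,0,-0.09],[0,0,0],[0,0,0],[0,0,0]]' --grip '[1,1,1,1,1]'

```text
t: 2.95
tool_pos: [0.5297, 0.2994, 0.135]
ee_rot: [0.061, 0.703, -0.066, 0.705]
ft_force: [0.8, -0.2, 0.7]
opening: 0.0854
```

```bash
python3 - <<'E'
from h import *
s=env.get_state();print(s['t'],s['tool_pos'].round(4),s['q'].round(2),turn(-9.5)[0].round(3), ((np.array([.5255,.308,.091])-s['tool_pos'])*1e3).round(1))
im,K,M=cam('wrist');save('w2.png',im,1.4)
E
```

```text
2.95 [0.5297 0.2994 0.135 ] [ 0.02  0.43 -0.77  1.65  0.32  1.2   0.56] [0.008 0.002 0.014] [ -4.2   8.6 -44. ]
```

View pics/w2.png

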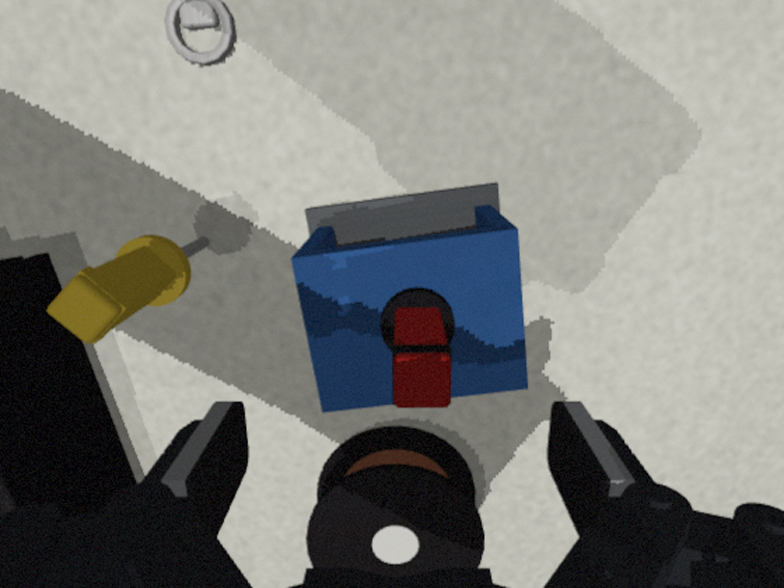

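The handle is square to the jaws, with its top at (422,378) against the jaw midline at x≈397. It needs about 8 mm in +y, which agrees with the calculation.

Emit:
servo_tool --dp '[[-4,8,0],[0,0,-5],[0,0,-25],[0,0,-10],[0,0,0]]' --rot '[[0.005,0,0.014],[0,0,0],[0,0,0],[0,0,0],[0,0,0]]' --grip '[1,1,1,1,1]'

```text
t: 3.62
tool_pos: [0.5282, 0.3107, 0.1004]
ee_rot: [0.059, 0.701, -0.057, 0.708]
ft_force: [0.2, -0.0, 0.2]
opening: 0.0856
```

```bash
python3 - <<'E'
from h import *
s=env.get_state();print(s['t'],s['tool_pos'].round(4),turn(-9.5)[0].round(3), ((np.array([.5255,.308,.091])-s['tool_pos'])*1e3).round(1))
E
```

```text
3.625 [0.5282 0.3107 0.1004] [-0.002  0.011 -0.002] [-2.7 -2.7 -9.4]
```

Emit:
servo_tool --dp '[[-2.5,-2.5,-8],[0,0,-1],[0,0,0],[0,0,0],[0,0,0],[0,0,0],[0,0,0],[0,0,0]]' --rot '[[0,0.011,0],[0,0,0],[0,0,0],[0,0,0],[0,0,0],[0,0,0],[0,0,0],[0,0,0]]' --grip '[1,1,0.5,0.2,0,0,0,0]' --squeeze 80

```text
t: 4.62
tool_pos: [0.5266, 0.3088, 0.0931]
ee_rot: [0.059, 0.704, -0.057, 0.705]
ft_force: [-0.2, -0.5, -0.4]
opening: 0.0171
```

```bash
python3 - <<'E'
from h import *
s=env.get_state();print(s['t'],s['tool_pos'].round(4),turn(-9.5)[0].round(3),s['opening'],s['ft_force'].round(2))
E
```

```text
4.625 [0.5266 0.3088 0.0931] [-0.003  0.001 -0.002] 0.01705799771749481 [-0.23 -0.5  -0.37]
```

Emit:
servo_tool --dp '[[0,0,20],[0,0,40],[0,0,40],[0,0,30],[5,-20,10],[10,-50,0],[10,-50,0],[10,-50,0],[10,-50,0],[5,-40,0],[0,-20,0],[0,0,0]]' --rot '[[0,0,0],[0,0,0],[0,0,0],[0,0,0],[0,0,0.05],[0,0,0.05],[0,0,0.05],[0,0,0.02],[0,0,0],[0,0,0],[0,0,0],[0,0,0]]' --grip '[0,0,0,0,0,0,0,0,0,0,0,0]'

```text
t: 6.12
tool_pos: [0.5753, 0.0236, 0.2547]
ee_rot: [-0.004, 0.703, 0.009, 0.711]
ft_force: [-0.4, 0.3, -0.3]
opening: 0.017
```

```bash
cat > m.py <<'E'
from h import *
import sys
n=sys.argv[1]
s=env.get_state();print(s['t'],s['tool_pos'].round(4),turn(0)[0].round(3),s['opening'].round(4),s['ft_force'].round(2))
im,K,M=cam('wrist');save(n+'.png',im,1.4);np.savez(n+'.npz',im=im,K=K,M=M)
h=cv2.cvtColor(im,cv2.COLOR_RGB2HSV)
y=((h[...,0]>15)&(h[...,0]<35)&(h[...,1]>90)&(h[...,2]>50)).astype(np.uint8)
k,lab,st,c=cv2.connectedComponentsWithStats(y)
for i in range(1,k):
    if st[i,4]>40:
        ys,xs=np.nonzero(lab==i);W=np.array([ray(K,M,p,.085)[:2] for p in zip(xs,ys)])
        f=np.polyfit(W[:,1],W[:,0],1);print(st[i],'x at y=-.027',np.polyval(f,-.027).round(4),'slope',f[0].round(4),'y',W[:,1].min().round(4),W[:,1].max().round(4))
E
python3 m.py w3
```

```text
Traceback (most recent call last):
  File "m.py", line 4, in <module>
    s=env.get_state();print(s['t'],s['tool_pos'].round(4),turn(0)[0].round(3),s['opening'].round(4),s['ft_force'].round(2))
                                                                              ^^^^^^^^^^^^^^^^^^
AttributeError: 'float' object has no attribute 'round'
```

```bash
sed -i "s/s\['opening'\].round(4)/s['opening']/" m.py; python3 m.py w3
```

```text
6.125 [0.5753 0.0236 0.2547] [-0.007  0.012 -0.018] 0.016995399926504944 [-0.39  0.26 -0.29]
[ 474   66   75   38 2186] x at y=-.027 0.4932 slope -0.0226 y 0.174 0.2333
[ 268   80   39   67 2457] x at y=-.027 0.514 slope -0.027 y 0.0114 0.0419
[144 188 164   8 625] x at y=-.027 0.5787 slope 0.0127 y -0.0948 0.0455
[145 208 162   8 608] x at y=-.027 0.5968 slope 0.0127 y -0.0955 0.0453
```

View pics/w3.png

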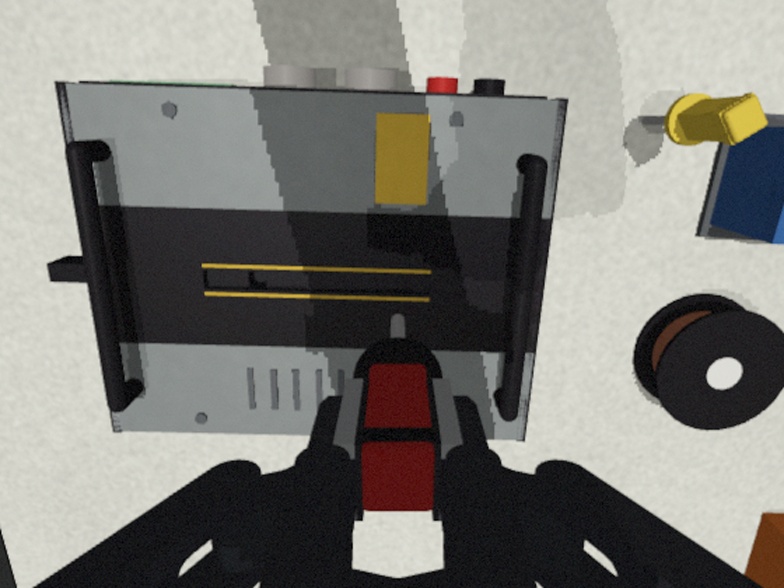

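The wrist view shows the yellow lines at y≈267 and 297 (1.4x px) from x=203 to 430, and the tool tip at (398,316). There is a darker patch in the channel around (258,280), which may be the hole or only shading, so I'll decide by feel. Next I'll get the tip offset.

```bash
python3 - <<'E'
from h import *
d=np.load('w3.npz');im,K,M=d['im'],d['K'],d['M']
s=env.get_state()
z=s['tool_pos'][2]-.0781
print('tip end',ray(K,M,np.array([398,314])/1.4,z+.003).round(4),'TCP',s['tool_pos'].round(4))
# darkness profile along the channel floor
L=im.astype(float).mean(2)
row=L[196:204,150:308].mean(0)
print(row.round(0).astype(int).tolist())
E
```

```text
tip end [0.5732 0.0248 0.1797] TCP [0.5753 0.0249 0.2548]
[42, 42, 43, 41, 44, 43, 43, 39, 44, 41, 42, 44, 44, 43, 43, 44, 44, 44, 43, 43, 43, 44, 44, 43, 43, 46, 44, 34, 17, 12, 13, 18, 28, 30, 36, 37, 36, 34, 34, 36, 39, 43, 45, 43, 46, 45, 45, 44, 44, 46, 46, 44, 43, 46, 44, 44, 45, 44, 44, 45, 44, 44, 44, 45, 43, 45, 45, 44, 44, 44, 34, 28, 28, 30, 29, 29, 30, 28, 28, 27, 29, 30, 29, 29, 31, 30, 29, 31, 30, 29, 29, 29, 27, 30, 29, 27, 28, 30, 30, 30, 30, 27, 30, 27, 30, 28, 29, 28, 27, 31, 28, 31, 30, 27, 28, 28, 30, 28, 25, 26, 29, 30, 29, 27, 27, 27, 27, 28, 28, 28, 28, 27, 28, 24, 26, 27, 27, 25, 26, 26, 24, 27, 25, 26, 27, 26, 27, 26, 25, 26, 25, 25, 27, 27, 24, 26, 24, 24]
```

Emit:
servo_tool --dp '[[8,-30,0],[6,-25,-5],[0,-3,-30],[0,0,-30],[0,0,-8],[0,0,0],[0,0,0]]' --rot '[[-0.007,0.012,-0.018],[0,0,0],[0,0,0],[0,0,0],[0,0,0],[0,0,0],[0,0,0]]' --grip '[0,0,0,0,0,0,0]'

```text
t: 7.05
tool_pos: [0.5921, -0.0286, 0.185]
ee_rot: [-0.003, 0.705, 0.004, 0.709]
ft_force: [-0.2, -0.6, -0.4]
opening: 0.0172
```

```bash
python3 m.py w4; python3 - <<'E'
from h import *
d=np.load('w4.npz');save('c4.png',d['im'][150:290,180:380],4)
E
```

```text
7.05 [ 0.5921 -0.0286  0.185 ] [-0.002  0.005 -0.01 ] 0.017196305297880406 [-0.24 -0.55 -0.38]
[ 346   51   57   86 4217] x at y=-.027 0.5138 slope -0.0285 y 0.0111 0.042
[185 193 210   9 882] x at y=-.027 0.5786 slope 0.0128 y -0.0945 0.0463
[186 218 206   9 862] x at y=-.027 0.5967 slope 0.0135 y -0.0952 0.0461
```

View pics/c4.png

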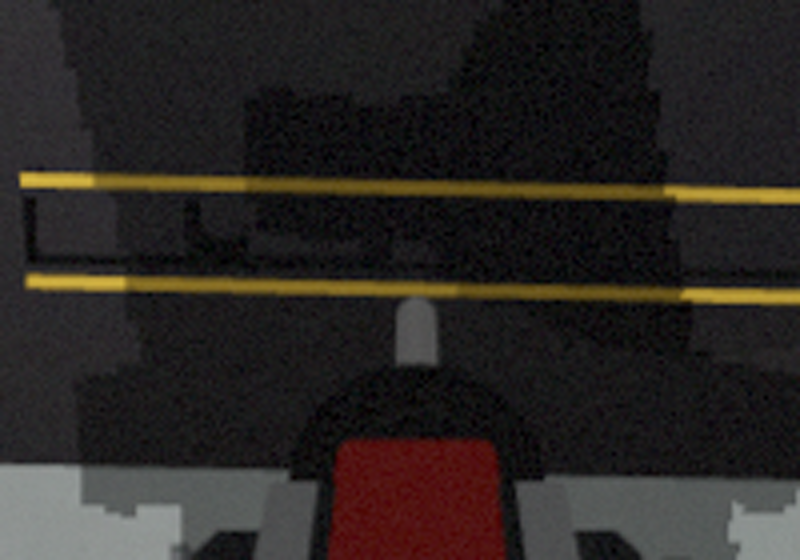

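The tip is at crop (417,298), still above the lower yellow line. The dark hole is at crop x≈187–250, y≈230. Next I'll compute both.

```bash
python3 - <<'E'
from h import *
d=np.load('w4.npz');im,K,M=d['im'],d['K'],d['M']
f=lambda x,y,z:ray(K,M,(180+(x+.5)/4,150+(y+.5)/4),z).round(4)
print('tip',f(417,298,.1085),'hole edges',f(187,225,.08),f(250,240,.08))
E
```

```text
tip [ 0.5902 -0.0277  0.1085] hole edges [ 0.5874 -0.0675  0.08  ] [ 0.59   -0.0566  0.08  ]
```

Emit:
servo_tool --dp '[[-2,-7,0],[0,0,-8],[0,0,-8],[0,0,0],[0,0,0]]' --rot '[[-0.002,0.005,-0.01],[0,0,0],[0,0,0],[0,0,0],[0,0,0]]' --grip '[0,0,0,0,0]'

```text
t: 7.72
tool_pos: [0.5905, -0.0363, 0.1691]
ee_rot: [0.0, 0.707, -0.001, 0.708]
ft_force: [0.1, -0.6, -0.9]
opening: 0.0175
```

```bash
cat > s.py <<'E'
from h import *
s=env.get_state();print(s['t'],s['tool_pos'].round(4),turn(0)[0].round(3),s['opening'],s['ft_force'].round(2),s['wrist_torque'].round(3))
E
python3 s.py
```

```text
7.725 [ 0.5905 -0.0363  0.1691] [0.001 0.002 0.001] 0.017508193438542246 [ 0.07 -0.6  -0.87] [ 0.009 -0.029  0.013]
```

Emit:
servo_tool --dp '[[-0.5,0,-4],[0,0,-3],[0,0,-1],[0,0,0]]' --rot '[[0,0,0],[0,0,0],[0,0,0],[0,0,0]]' --grip '[0,0,0,0]'

```text
t: 8.22
tool_pos: [0.5901, -0.0361, 0.1607]
ee_rot: [-0.0, 0.706, -0.001, 0.708]
ft_force: [0.2, -0.1, -0.4]
opening: 0.017
```

```bash
python3 s.py
```

```text
8.225 [ 0.5901 -0.0361  0.1607] [0.001 0.002 0.001] 0.017022205218779687 [ 0.17 -0.06 -0.44] [-0.02  -0.001  0.026]
```

Emit:
servo_tool --dp '[[0,0,-1.5],[0,0,-1],[0,0,-0.5],[0,0,0]]' --rot '[[0,0,0],[0,0,0],[0,0,0],[0,0,0]]' --grip '[0,0,0,0]'

```text
t: 8.72
tool_pos: [0.5903, -0.0361, 0.1579]
ee_rot: [-0.0, 0.706, -0.001, 0.708]
ft_force: [0.6, 0.2, 0.3]
opening: 0.0169
```

Emit:
servo_tool --dp '[[0,0,-0.7],[0,0,-0.7]]' --rot '[[0,0,0],[0,0,0]]' --grip '[0,0]'

```text
t: 8.98
tool_pos: [0.5905, -0.0361, 0.1573]
ee_rot: [-0.0, 0.706, -0.001, 0.708]
ft_force: [-2.5, 0.0, 8.0]
opening: 0.017
```

Floor contact at TCP z≈0.1574 (8 N). Now I'll slide toward −y with a light downward bias.

Emit:
servo_tool --dp '[[0,-2,0],[0,-3,-0.3],[0,-3,-0.3],[0,-3,-0.3],[0,-3,-0.3]]' --rot '[[0,0,0],[0,0,0],[0,0,0],[0,0,0],[0,0,0]]' --grip '[0,0,0,0,0]'

```text
t: 9.6
tool_pos: [0.5908, -0.0455, 0.1573]
ee_rot: [0.001, 0.706, 0.003, 0.709]
ft_force: [-2.7, 5.0, 6.2]
opening: 0.0173
```

Emit:
servo_tool --dp '[[-0.3,-3,-0.3],[0,-3,-0.3],[0,-3,-0.3],[0,-3,-0.4]]' --rot '[[0,0,0],[0,0,0],[0,0,0],[0,0,0]]' --grip '[0,0,0,0]'

```text
t: 10.1
tool_pos: [0.5907, -0.0532, 0.1573]
ee_rot: [0.001, 0.705, 0.006, 0.709]
ft_force: [-2.3, 6.5, 7.3]
opening: 0.0171
```

```bash
python3 s.py
```

```text
10.1 [ 0.5907 -0.0532  0.1573] [-0.01   0.005 -0.006] 0.017100863201144723 [-2.33  6.47  7.27] [2.038 0.81  0.04 ]
```

Emit:
servo_tool --dp '[[-0.5,-3,-0.3],[0,-3,-0.4],[0,-3,-0.5],[0,-1,-0.8]]' --rot '[[-0.01,0.005,-0.006],[0,0,0],[0,0,0],[0,0,0]]' --grip '[0,0,0,0]'

```text
t: 10.6
tool_pos: [0.5901, -0.0652, 0.1546]
ee_rot: [0.0, 0.707, -0.0, 0.707]
ft_force: [0.5, 0.4, 0.0]
opening: 0.0168
```

```bash
python3 s.py
```

```text
10.6 [ 0.5901 -0.0652  0.1546] [ 0.001 -0.001  0.001] 0.016776818095015487 [0.55 0.43 0.01] [ 0.063 -0.042  0.034]
```

The force vanished and z fell below the floor level, so the tip has dropped into the hole. I'll centre it and go down to the pin.

Emit:
servo_tool --dp '[[0,2,0],[0,0,-2],[0,0,-1],[0,0,0]]' --rot '[[0,0,0],[0,0,0],[0,0,0],[0,0,0]]' --grip '[0,0,0,0]'

```text
t: 11.1
tool_pos: [0.5898, -0.0637, 0.1507]
ee_rot: [0.0, 0.708, -0.001, 0.707]
ft_force: [0.2, -1.2, 0.3]
opening: 0.0171
```

```bash
python3 s.py
```

```text
11.1 [ 0.5898 -0.0637  0.1507] [ 0.001 -0.001  0.001] 0.01713159608940428 [ 0.2  -1.21  0.33] [ 0.025 -0.033  0.009]
```

Emit:
servo_tool --dp '[[0,0,-1],[0,0,-1],[0,0,-1],[0,0,-1]]' --rot '[[0,0,0],[0,0,0],[0,0,0],[0,0,0]]' --grip '[0,0,0,0]'

```text
t: 11.6
tool_pos: [0.5902, -0.0636, 0.1483]
ee_rot: [-0.0, 0.707, -0.001, 0.707]
ft_force: [-2.4, -0.3, 5.2]
opening: 0.017
```

Emit:
servo_tool --dp '[[0,0,-1.5],[0,0,-1.5],[0,0,-1.5],[0,0,-1.5],[0,0,-1.5]]' --rot '[[0,0,0],[0,0,0],[0,0,0],[0,0,0],[0,0,0]]' --grip '[0,0,0,0,0]'

```text
t: 12.22
tool_pos: [0.5902, -0.0634, 0.1434]
ee_rot: [-0.001, 0.707, -0.001, 0.707]
ft_force: [-2.7, -0.1, 5.1]
opening: 0.0171
```

Emit:
servo_tool --dp '[[0,0,-1.5],[0,0,-1.5],[0,0,-1.5]]' --rot '[[0,0,0],[0,0,0],[0,0,0]]' --grip '[0,0,0]'

```text
t: 12.6
tool_pos: [0.5906, -0.0633, 0.1429]
ee_rot: [-0.001, 0.706, -0.002, 0.708]
ft_force: [-5.6, 0.2, 15.3]
opening: 0.017
```

Emit:
servo_tool --dp '[[0,0,-2],[0,0,-2.2],[0,0,-2.2]]' --rot '[[0,0,0],[0,0,0],[0,0,0]]' --grip '[0,0,0]'

```text
t: 12.98
tool_pos: [0.5909, -0.0631, 0.1426]
ee_rot: [-0.002, 0.706, -0.003, 0.708]
ft_force: [-9.8, 0.2, 19.5]
opening: 0.0169
```

The pin is firmly on its stop: about 6.5 mm of travel at about 5 N, then 15 to 20 N with no more motion. I'll withdraw and go back to the rack.

Emit:
servo_tool --dp '[[-0.5,0,5],[0,0,15],[0,0,30],[0,0,30],[-5,20,10],[-10,50,0],[-10,50,0],[-10,50,0],[-10,50,0],[-10,50,0],[-5,35,0],[0,0,0]]' --rot '[[0,0,0],[0,0,0],[0,0,0],[0,0,0],[0,0,0],[0,0,0],[0,0,0],[0,0,0],[0,0,0],[0,0,0],[0,0,0],[0,0,0]]' --grip '[0,0,0,0,0,0,0,0,0,0,0,0]'

```text
t: 14.48
tool_pos: [0.5196, 0.2602, 0.236]
ee_rot: [-0.003, 0.706, 0.0, 0.708]
ft_force: [-0.8, -0.1, -0.5]
opening: 0.017
```

```bash
python3 s.py
```

```text
14.475 [0.5196 0.2602 0.236 ] [ 0.005  0.002 -0.005] 0.01696586517275648 [-0.76 -0.07 -0.55] [ 0.009 -0.002 -0.003]
```

Emit:
servo_tool --dp '[[5,30,0],[2,15,-15],[0,2,-20],[0,0,0],[0,0,0]]' --rot '[[0.005,0.002,-0.05],[0,0,-0.05],[0,0,-0.05],[0,0,0],[0,0,0]]' --grip '[0,0,0,0,0]'

```text
t: 15.1
tool_pos: [0.5243, 0.3085, 0.1997]
ee_rot: [0.052, 0.706, -0.053, 0.705]
ft_force: [0.5, 0.2, -0.3]
opening: 0.0168
```

```bash
python3 s.py; python3 - <<'E'
from h import *
im,K,M=cam('wrist');np.savez('w5.npz',im=im,K=K,M=M);save('c5.png',im[120:300,180:400],3.6)
E
```

```text
15.1 [0.5243 0.3085 0.1997] [ 0.001 -0.002  0.147] 0.016849363346750943 [ 0.49  0.22 -0.33] [0.025 0.02  0.016]
```

View pics/c5.png

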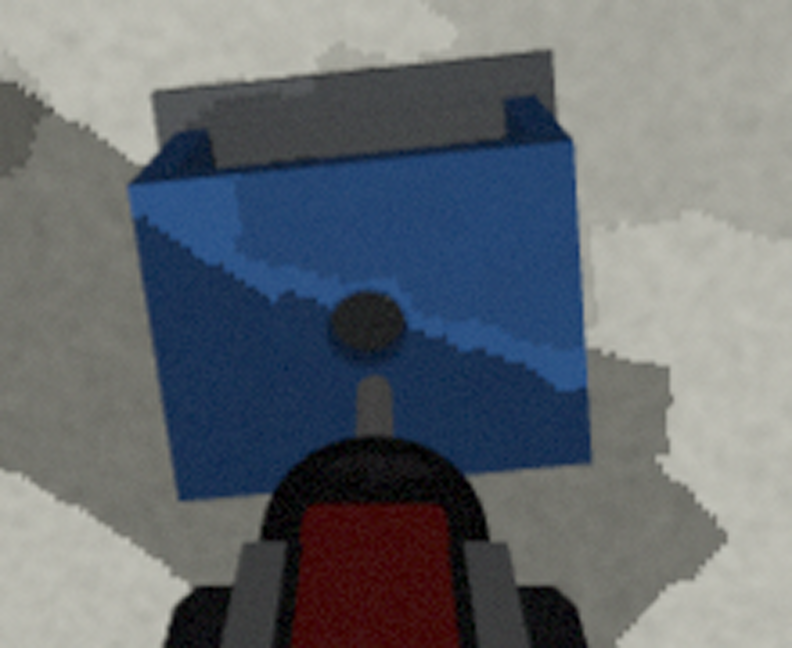

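The crop shows the hole as an ellipse at (367,323) and the tip end at (374,376). I'll turn both into positions.

```bash
python3 - <<'E'
from h import *
d=np.load('w5.npz');K,M=d['K'],d['M']
f=lambda x,y,z:ray(K,M,(180+x/3.6,120+y/3.6),z).round(4)
print('tip',f(374,376,.1997-.0781+.0035),'hole',f(367,323,.075))
E
```

```text
tip [0.5211 0.3093 0.1251] hole [0.5268 0.307  0.075 ]
```

Emit:
servo_tool --dp '[[5,-2,0],[0,0,-15],[0,0,-20],[0,0,-5],[0,0,0]]' --rot '[[0,0,0],[0,0,0],[0,0,0],[0,0,0],[0,0,0]]' --grip '[0,0,0,0,0]'

```text
t: 15.78
tool_pos: [0.53, 0.3051, 0.1571]
ee_rot: [0.052, 0.706, -0.053, 0.705]
ft_force: [0.2, -0.3, 0.2]
opening: 0.0172
```

```bash
python3 s.py; python3 - <<'E'
from h import *
im,K,M=cam('wrist');np.savez('w6.npz',im=im,K=K,M=M);save('c6.png',im[120:300,180:400],3.6)
E
```

```text
15.775 [0.53   0.3051 0.1571] [ 0.002 -0.001  0.148] 0.017219453561391346 [ 0.18 -0.27  0.18] [ 0.006  0.042 -0.017]
```

View pics/c6.png

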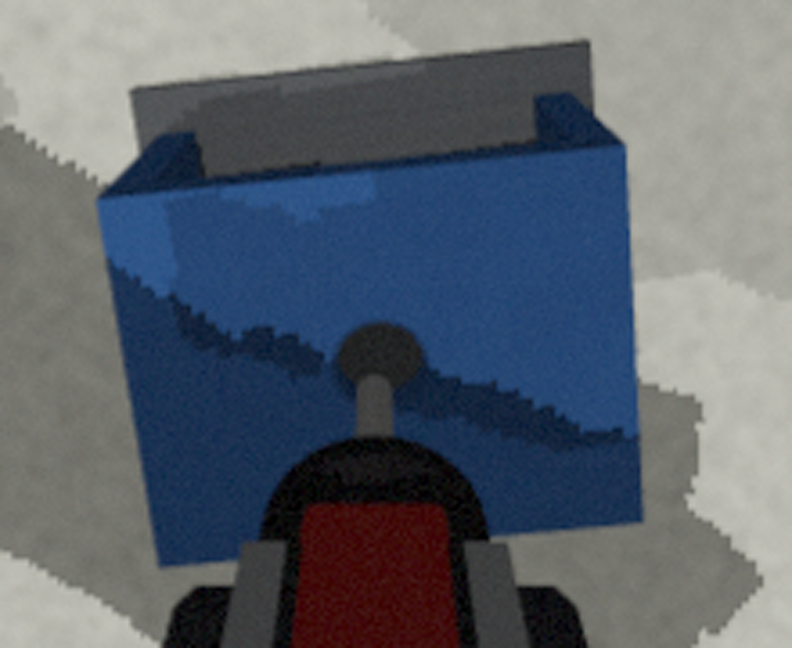

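The hole is centred at (381,358) and the tip at (375,376). Allowing for about 8 mm of height, the tip is within 1.5 mm of the hole's centre. I'll insert it.

Emit:
servo_tool --dp '[[0,1,-5],[0,0,-8],[0,0,-8],[0,0,0]]' --rot '[[0,0,0],[0,0,0],[0,0,0],[0,0,0]]' --grip '[0,0,0,0]'

```text
t: 16.32
tool_pos: [0.5303, 0.3065, 0.1355]
ee_rot: [0.052, 0.705, -0.053, 0.705]
ft_force: [-0.1, -0.3, -0.4]
opening: 0.0169
```

Emit:
servo_tool --dp '[[0,0,-12],[0,0,-12],[0,0,-8],[0,0,-3],[0,0,-1],[0,0,0]]' --rot '[[0,0,0],[0,0,0],[0,0,0],[0,0,0],[0,0,0],[0,0,0]]' --grip '[0,0,0,0,0,0]'

```text
t: 17.08
tool_pos: [0.5302, 0.3065, 0.0968]
ee_rot: [0.052, 0.705, -0.053, 0.705]
ft_force: [-0.1, -0.2, -0.8]
opening: 0.0169
```

Emit:
servo_tool --dp '[[0,0,-2],[0,0,-1],[0,0,-0.7],[0,0,0]]' --rot '[[0,0,0],[0,0,0],[0,0,0],[0,0,0]]' --grip '[0,0,0,0]'

```text
t: 17.58
tool_pos: [0.5306, 0.3067, 0.0936]
ee_rot: [0.052, 0.705, -0.053, 0.705]
ft_force: [-0.3, -0.1, -0.7]
opening: 0.0173
```

Emit:
servo_tool --dp '[[0,0,-0.8],[0,0,-0.8],[0,0,-0.6]]' --rot '[[0,0,0],[0,0,0],[0,0,0]]' --grip '[0,0,0]'

```text
t: 17.95
tool_pos: [0.5307, 0.3068, 0.093]
ee_rot: [0.052, 0.705, -0.053, 0.706]
ft_force: [-3.2, -1.0, 4.2]
opening: 0.017
```

The collar is on the plate (4 N, z matching the pick-up height). Release.

Emit:
servo_tool --dp '[[0,0,0.3],[0,0,0],[0,0,0],[0,0,0],[0,0,0],[0,0,0],[0,0,0]]' --rot '[[0,0,0],[0,0,0],[0,0,0],[0,0,0],[0,0,0],[0,0,0],[0,0,0]]' --grip '[0,0.3,0.5,0.7,1,1,1]'

```text
t: 18.82
tool_pos: [0.5309, 0.3069, 0.0933]
ee_rot: [0.052, 0.705, -0.053, 0.706]
ft_force: [-0.4, 0.0, -0.6]
opening: 0.0852
```

Emit:
servo_tool --dp '[[0,0,15],[0,0,30],[0,0,40],[0,0,40],[0,0,20],[-20,0,0],[0,0,0],[0,0,0]]' --rot '[[0,0,0],[0,0,0],[0,0,0],[0,0,0],[0,0,0],[0,0,0],[0,0,0],[0,0,0]]' --grip '[1,1,1,1,1,1,1,1]'

```text
t: 19.82
tool_pos: [0.5106, 0.3077, 0.2506]
ee_rot: [0.053, 0.703, -0.051, 0.708]
ft_force: [0.3, -0.7, 0.0]
opening: 0.0856
```

```bash
python3 s.py; python3 - <<'E'
from h import *
a=cam('wrist')[0];b=cam('side')[0]
save('end.png',np.hstack([a[100:360,130:430],cv2.resize(b[230:380,80:300],(381,260))]))
E
```

```text
19.825 [0.5106 0.3077 0.2506] [-0.002  0.007  0.147] 0.0856470737697744 [ 0.29 -0.72  0.01] [-0.024  0.06   0.018]
```

View pics/end.png

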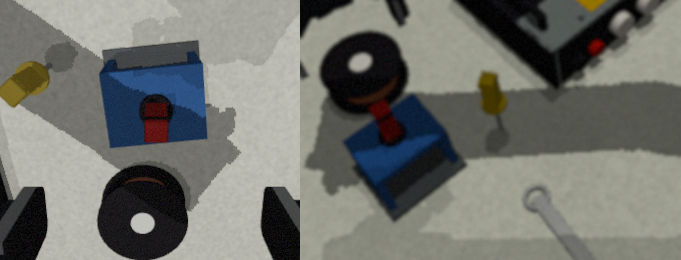

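The tool stands upright in the rack on its collar, at (157,110) in the left half and (388,120) in the right. The gripper is clear, and the spool, look-alike and wrench look undisturbed. Handing in.

```bash
python3 -c "
from station import env; print(env.hand_in())"
```

```text
the job is handed in; nothing more can be done
None
```

The reset pin is pressed home and the red tool is back in the rack, standing on its collar. I handed the job in at about 20 s of the 72 s allowed; the hand-in gave no verdict.

- **Finding the hole:** I touched the tip to the channel floor at about 8 N and slid it toward −y. It dropped in at y ≈ −0.06, where the pictures had also shown a darker patch.
- **Pressing the pin:** The pin moved about 6–6.5 mm at about 5 N. It then stopped and held against 15–20 N with almost no further movement, so I took it as fully home.
- **Returning the tool:** The collar met the plate within 0.1 mm of the pick-up height.
- **Last checks:** The final picture shows the tool upright, the gripper clear, and the spool, wrench and yellow look-alike looking undisturbed. The multimeter was not in that picture, but the arm did not go near it after passing high above the table at the start.

One small disagreement: the tip's offset from the gripper in x read about 1 mm more after the press, when there was also a 10 N sideways force. I allowed for it when putting the tool back in the hole.

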